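# Weigh the basket of brass fittings on the spring scale

### The job

Weigh the steel basket of scrap brass fittings: lift it and carry it steadily and level, hang the slot of its handle on the hook of the spring scale, and ease it down gently until the scale alone carries it, then let go so that the pointer stays quietly at its reading instead of jumping or bouncing. Do not jerk or pull hard on the scale, and leave the other things on the bench where they are.

Things in the scene. Friction and masses are not known exactly. Their poses are not given: they have to be found in the camera images.
- basket: Open sheet-steel basket of brass pipe fittings, 150 (x) x 104 (y) mm, 55 high; weight not known, under 1 kg. Origin: centre of underside, z up. Bail rods rise from its short ends to an upright steel handle plate over the centre, 44 wide (x), 8 thick (y), 82 to 168 above the underside, pierced along y by the hanging slot; a black rubber hand grip tops it. Alike either way round.
- grip (a point): Centre of the hand grip, 186 mm above the basket's underside, over its centre; axes as the basket's. The grip is 34 mm along x, 22 along y, 44 high (164 to 208 above the underside). The slot faces along y, so fingers closing along x on the 34 mm width stay clear of the hook.
- slot_top (a point): Middle of the upper edge of the hanging slot, the edge that rests on the hook: 146 mm above the basket's underside, over its centre; axes as the basket's. The slot is 28 mm wide (x) and reaches down to 96 mm above the underside; its upper corners are bevelled; the plate there is 8 mm thick.
- scale: Bench spring scale, bolted down: base 170 x 150 x 12 mm, green upright housing 56 x 56, 342 high (brass nut to 356), graduated plates and pointers on two faces. Origin: centre of base underside, z up. A hook arm sticks out along its -x. Arm, hook and pointer are one sprung carriage that sinks straight down 12.5 mm per newton of load (80 N/m), lightly damped, with stops at 0 and 110 mm.
- hook_seat (a point): Top of the hook's round bar (10 mm thick) at the middle of its bowl, 140 mm from the housing's axis along the scale's -x, 264 mm above the bench when empty; sinks with the pointer; axes as the scale's. The bowl's level part is 24 mm long; towards the housing the arm's top rises to 14 mm above this point at 40 mm from it.
- hook_tip (a point): Centre of the bar (radius 5 mm) at the upturned free end of the hook: 32 mm farther out along the scale's -x than hook_seat and 21 mm higher, so the tip's top is 26 mm above hook_seat. A slot that moves level along the scale's +x with its upper edge 33 mm above hook_seat passes the whole hook with about 7 mm to spare above and below.
- pointer (a joint): The scale's reading: how far hook and pointer stand below their empty place, in m: 0 empty, growing downward with the load, 0.11 at the lower stop.
- parts_bin: Bystander: open grey plastic bin of nuts, 125 x 90 x 60 mm, no handle. Origin: centre of its underside.
- screw_jar: Bystander: glass jar, 56 mm across, 75 mm high. Origin: centre of its underside.
- wrench: Bystander: steel wrench, 170 mm long, lying flat along its x. Origin: under its middle.
- hammer: Bystander: hammer lying flat along its x. Origin: under its middle.
- oil_bottle: Bystander: blue plastic bottle, 52 mm across, 110 mm high. Origin: centre of its underside.
- pipe_offcut: Bystander: upright copper pipe offcut, 48 mm across, 70 mm high. Origin: centre of its underside.
- wood_block: Bystander: wooden block 90 x 45 x 35 mm. Origin: centre of its underside.
There are look-alikes about, which are no part of the job. What is shaped like the basket but pink, purple or red is not meant.

How it is judged (in metres and radians):
On the way, in this order (a step that is already met when the one before it is completed fails the run):
1. the basket is lifted clear of the bench, the scale still empty (height (world z) of basket above 0.05 m and value of joint pointer below 0.01 m), for 0.1 s.
2. the upper edge of the basket's slot rests in the bowl of the hook (distance between slot_top and hook_seat below 0.012 m and contact force between basket and scale above 0.5 N), for 0.2 s.
At the end, for the whole second after the job is handed in: The basket hangs free and level (within 7 degrees) from the scale's hook, the slot's upper edge in the hook's bowl (within 12 mm), its underside more than 12 mm clear of the bench, let go and nearly at rest (under 60 mm/s), the pointer settled (under 20 mm/s) at a reading between 25 and 104 mm (distance between slot_top and hook_seat below 0.012 m and value of joint pointer between 0.025 and 0.104 m and velocity of joint pointer between -0.02 and 0.02 m/s and angle between basket's own z axis and vertical below 0.12 rad and linear speed of basket below 0.06 m/s and height (world z) of basket above 0.012 m); the robot touches nothing.
It fails at once if the pointer jumps or bounces: it moves faster than 80 mm/s up or down, or faster than 50 mm/s with the basket out of the fingers (velocity of joint pointer above 0.08 m/s or velocity of joint pointer below -0.08 m/s or (contact force between the fingers and basket below 0.1 N and (velocity of joint pointer above 0.05 m/s or velocity of joint pointer below -0.05 m/s))).
It fails at once if the basket presses or knocks on the scale with more than 15 N, or drags the hook to the lower stop (reading over 105 mm) (contact force between basket and scale above 15 N or value of joint pointer above 0.105 m).
It fails at once if the robot touches the scale with more than 10 N (contact force between any of the fingers, the arm and scale above 10 N).
It fails at once if the basket is tipped by more than 26 degrees (angle between basket's own z axis and vertical above 0.45 rad).
It fails at once if one of the other things on the bench is moved by more than 30 mm (distance of any of parts_bin, screw_jar, wrench, hammer, oil_bottle, pipe_offcut, wood_block from where it was at the start of the episode above 0.03 m).
It also fails if it takes over 64 s, if anything falls off the work surface, if the arm or the gripper's body presses on something with over 40 N, if the wrist force passes 120 N, or if a joint passes its speed limit or range.

### The arm

A 6-joint arm with a two-finger parallel gripper is mounted at the origin on the work surface. World frame = base frame: x ahead of the robot, y to its left, z up, the work surface at z = 0. Lengths are in m, angles in degrees, forces in N, time in s.
With the tool pointing down it reaches from about 0.3 to 0.75 m from the base axis. Payload 8.5 kg.
Tool frame: the origin (TCP) lies midway between the tips of the shut fingers; the grasp point (between the pads) lies 19 mm behind it (env.tcp_to_grasp is the z of the grasp point in the tool frame, in m); z points along the fingers, y is the line along which they close (so a half turn about z gives the same grasp; the last joint's range is limited). The gripper opens to 85 mm and grips with 20 to 120 N. Pads are 22 mm wide; open, the fingers measure 114 mm over their backs; the gripper's body (76 mm by 85 mm) begins 54 mm behind the grasp point. The pads swing forward as they close: fully open they stand 13 mm farther back than shut.
Start: joints at [-86.018, 21.807, 74.336, -0, 83.858, -12.336], TCP at [0.155, -0.528, 0.231] pointing down, gripper open.
Joint ranges: [-178.18, 178.18], [-50.72, 133.34], [12.68, 142.11], [-81.47, 261.47], [9.98, 163.14], [-165.26, 165.26]. Speed limits (degrees/s): [136.94, 136.94, 180, 180, 180, 180].

### API

Orientations are given as a 3x3 rotation matrix whose columns are the frame's x, y, z axes.
In Python, from rig import env, imaging, job, models gives the robot as it stands. The module is installed in compiled form; this text tells all that it offers.
- The arm moves only by the tool jog_arm, never from a script. Its argument "plan" is text: rows parted by semicolons, each of 7 numbers parted by spaces: the turn, a rotation vector about the tool's x, y, z in degrees, then the shift along the tool's x, y, z in cm, then the closure in counts, from 0 (fully open) to 255 (shut). In form: rx ry rz x y z claw; .... A call has 1 to 10 rows; each row shifts and turns the commanded pose from where the row before left it, along the tool's axes as they then stand; what a row does not reach is not made up. A row lasts 1/12 s, in which the tool goes at most 41.7 mm and 7.16 degrees, less where a joint would pass 70% of its speed; a pose out of reach is approached as far as the arm can. A call with a gripper value outside its range is refused whole. The fingers move at their own pace and stop on an object; "grip_force" is the grip in N (left out, the last holds). Time passes only in rows, so rows that do not move let the fingers close. It gives the time, the measured TCP pose, the force, the opening and the grip force at its end, in the units of the state.
- env.observe(): the state, without advancing time (a new reading comes with each control period).
- imaging.get_image(name): name is "side" or "top" or "wrist"; returns a dict with "pixels" (400x640x3 uint8, red, green, blue), "depth" (400x640 float32, m along the optical axis (not along the pixel's ray), 0 where there is no reading), "fov_y" (degrees; the focal length in pixels is half the picture's height over the tangent of half this angle, whatever the lens; pixels are square), "cx", "cy" (the principal point, pixels), "world_from_camera" (4x4, takes a point from camera to world coordinates). Camera axes: x right, y down, z forward; pixel columns grow to the right and rows downward; lengths in m; the calibration is good to about 2 mm. A picture is of the moment at which its call begins.
- job.close_job(): hands the job in; it is judged then, once.
Trained networks look in the newest picture that a camera, given by its name, has taken for a name from the list of things; names that differ only in an ending like _2 or _b are one class to them, and where a whole thing is asked for, a point or a joint stands for the part that bears it (a point fixed in the world has none). Each returns a list of dicts, best first, with "confidence" (0 to 1); they miss things now and then, are a little off and sometimes report something else, mostly with a low value. They report only what shows in the picture. A call takes as long as a camera call. They do not tell look-alikes from the thing itself.
- models.outline_of(camera, query): "region" (400x640 bool, what is visible of it) and "bbox" ([centre column, centre row, width, height] in pixels, round what is visible of it).
- models.tip_of(camera, query): "at" ([column, row] in pixels: a listed point, or the origin of a listed thing).
The state is a dict: "time_s": time; "q": joint angles; "qvel": joint speeds; "joint_efforts": joint torques, N m; "position": TCP position; "tool_rot": TCP orientation; "ft_force": force on the tool from outside, world axes, zero at the start; "wrist_torque": the same for the moment, N m; "grip_width": finger opening in m; "gripper_force": force on a finger pad.
Only numpy, scipy, OpenCV 4.12 (cv2) and the standard library are available. Lean on these libraries where they do the work, as an engineer would, in place of code of your own. Each camera call takes 0.05 s, during which the arm holds its last target. There are 200 camera calls.

## Working session

There is one attempt and no reset: what is moved stays moved. The work goes in short steps, Python scripts to look and compute and a tool call to move; the robot and the scene stay as the last step left them, time stands still between calls to the robot, and variables do not carry over. Pictures are saved under pics/ and viewed, at most 10 in all, crops included, and the job is handed in when it is done.

Besides the shell and the picture viewer there is one more tool, called after "Call:" as a command line: name --argument value ..., lists and objects as JSON in quotes. jog_arm: Moves the arm, as the interface text tells. Its arguments: {"type":"object","properties":{"plan":{"type":"string"},"grip_force":{"type":"number"}},"required":["plan"]}

```bash
mkdir -p pics; cat > h.py <<'E'
import numpy as np, cv2
from rig import env, imaging, job, models
def f(im): return 200/np.tan(np.radians(im["fov_y"]/2))
def world(im,u,v,d):
    k=f(im); p=np.array([(u-im["cx"])/k*d,(v-im["cy"])/k*d,d,1.]); return (im["world_from_camera"]@p)[:3]
def cloud(im):
    v,u=np.mgrid[0:400,0:640]; d=im["depth"]; k=f(im)
    P=np.stack([(u-im["cx"])/k*d,(v-im["cy"])/k*d,d,np.ones_like(d)],-1)@im["world_from_camera"].T
    return P[...,:3]
def save(im,n): cv2.imwrite("pics/"+n+".png",im["pixels"][...,::-1])
E
python3 - <<'E'
from h import *
np.set_printoptions(precision=4,suppress=True)
for c in("top","side"):
    im=imaging.get_image(c); save(im,c+"1"); C=cloud(im)
    for q in("basket","scale"):
        for o in models.outline_of(c,q)[:3]:
            P=C[o["region"]&(im["depth"]>0)]
            print(c,q,round(o["confidence"],2),o["bbox"],P.min(0),P.max(0),np.median(im["pixels"][o["region"]],0))
    for q in("grip","slot_top","hook_seat","hook_tip"):
        for o in models.tip_of(c,q)[:3]:
            u,v=o["at"]; print(c,q,round(o["confidence"],2),u,v,C[int(v),int(u)])
print(env.observe(), env.tcp_to_grasp)
E
```

```text
top basket 0.67 [389.2, 266.9, 17.9, 24.2] [ 0.1765 -0.3826 -0.0034] [ 0.2746 -0.3009  0.2118] [103.  51.  76.]
top basket 0.67 [432.7, 234.0, 48.6, 47.8] [ 0.2611 -0.6027 -0.0077] [ 0.4427 -0.4261  0.2155] [135.  28.  21.]
top basket 0.56 [376.1, 207.0, 40.5, 49.0] [ 0.3625 -0.3799 -0.0068] [ 0.5387 -0.2211  0.2185] [165. 111.  53.]
top scale 0.74 [227.6, 189.8, 63.3, 67.2] [ 0.402   0.1559 -0.0091] [0.6164 0.3857 0.3601] [76. 73. 71.]
top scale 0.52 [363.5, 134.6, 27.3, 18.2] [ 0.7145 -0.3008 -0.0084] [ 0.7852 -0.2026  0.0445] [201. 155.  86.]
top grip 0.86 443.2 232.7 [ 0.3466 -0.5102  0.2138]
top grip 0.75 382.4 201.4 [ 0.4584 -0.3013  0.2073]
top grip 0.75 378.9 271.3 [ 0.2362 -0.2201  0.6702]
top slot_top 0.87 287.2 231.0 [0.3558 0.0351 0.2089]
top slot_top 0.82 383.6 203.4 [ 0.4516 -0.3051  0.204 ]
top slot_top 0.79 379.6 272.5 [ 0.2337 -0.2225  0.6694]
top hook_seat 0.6 246.7 157.5 [ 0.6661  0.2157 -0.    ]
top hook_tip 0.51 253.9 149.7 [ 0.6993  0.1878 -0.0016]
side basket 0.96 [421.4, 188.8, 57.5, 36.3] [ 0.1197 -0.4209 -0.0032] [ 0.3035 -0.0637  0.3481] [70. 41. 69.]
side 
[... 851 characters left out ...]
  0.1546]
side hook_seat 0.54 265.7 257.1 [0.6058 0.1664 0.2609]
side hook_tip 0.71 259.6 248.1 [0.6211 0.1551 0.2789]
{'time_s': 0.7, 'q': array([-86.0182,  21.8068,  74.3366,   0.0011,  83.8586, -12.3371]), 'qvel': array([ 0.0745, -0.0079, -0.1015, -0.1142,  0.0332, -0.0693]), 'joint_efforts': array([  0.0003, -44.8238, -23.1434,  -0.0002,   0.0006,   0.    ]), 'position': array([ 0.1545, -0.5278,  0.2313]), 'tool_rot': array([[ 0.9597,  0.281 ,  0.    ],
       [ 0.281 , -0.9597,  0.    ],
       [ 0.    , -0.    , -1.    ]]), 'ft_force': array([-0.6238, -0.1361, -0.0165]), 'wrist_torque': array([ 0.0093,  0.0021, -0.0371]), 'gripper_force': 0.0, 'grip_width': 0.08561342235625527} -0.0187
```

View pics/top1.png

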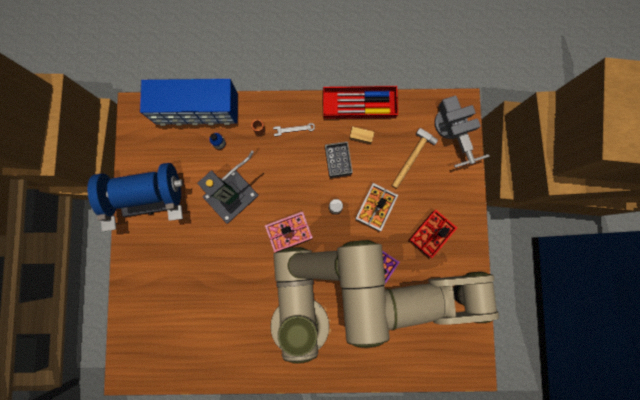

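View pics/side1.png

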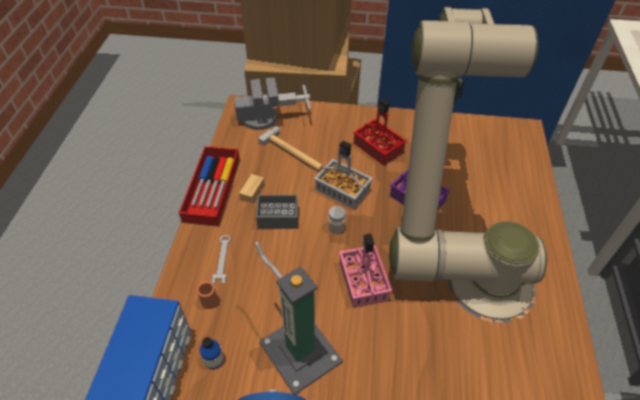

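The top view shows the silver basket at (377,207). The pink (289,231), red (433,234) and purple (388,266) baskets are look-alikes. The scale is at (228,195) with its hook pointing to (253,152). The side view agrees: basket (343,182), scale (300,330), hook tip (258,247). Next I measure poses from the depth.

```bash
python3 - <<'E'
from h import *
np.set_printoptions(precision=4,suppress=True)
def rect(P,n):
    if len(P)<5: print(n,len(P));return
    r=cv2.minAreaRect((P[:,:2]*1000).astype(np.float32)); print(n,len(P),np.round(r[0],1),np.round(r[1],1),round(r[2],1),P[:,2].mean())
for c in("top","side"):
    im=imaging.get_image(c); C=cloud(im).reshape(-1,3); x,y,z=C.T
    b=(abs(x-.455)<.12)&(abs(y+.295)<.12)
    rect(C[b&(z>.03)&(z<.065)],c+" basketrim"); rect(C[b&(z>.17)&(z<.22)],c+" grip"); print(np.median(C[b&(z>.195)&(z<.22)],0))
    s=(x>.38)&(x<.72)&(y>.05)&(y<.4)
    rect(C[s&(z>.325)&(z<.347)],c+" housing"); print(np.median(C[s&(z>.348)&(z<.37)],0)); rect(C[s&(z<.02)&(z>.008)],c+" base")
    h=C[s&(z>.235)&(z<.30)&(np.hypot(x-.485,y-.26)>.07)]; 
    d=np.hypot(h[:,0]-.48,h[:,1]-.26); 
    if len(h): print(c,"hook",h[np.argsort(d)][::max(1,len(h)//25)])
E
```

```text
top basketrim 697 [ 482.7 -314.6] [107.9 223.3] 63.3 0.04584084424482935
top grip 70 [ 452.9 -299. ] [22.3 34.1] 64.6 0.20185769512596577
[ 0.4518 -0.298   0.206 ]
top housing 328 [506.8 277.6] [64.3 63.9] 44.0 0.34126956905569367
[0.5061 0.2766 0.3551]
top base 934 [549.9 225.4] [345.2 335.5] 89.8 0.012845565705529242
top hook [[0.5489 0.2312 0.2778]
 [0.5496 0.2254 0.2731]
 [0.5526 0.2215 0.2753]
 [0.5554 0.2208 0.2794]
 [0.5591 0.2211 0.2782]
 [0.5633 0.222  0.2736]
 [0.566  0.2178 0.2777]
 [0.5667 0.2118 0.2735]
 [0.5677 0.2093 0.2869]
 [0.5691 0.204  0.2791]
 [0.573  0.2044 0.2767]
 [0.577  0.205  0.2738]
 [0.5769 0.1981 0.2739]
 [0.5814 0.1991 0.2687]
 [0.58   0.191  0.2758]
 [0.5845 0.1919 0.2707]
 [0.5859 0.1863 0.2632]
 [0.5933 0.1902 0.2614]
 [0.5902 0.1802 0.2586]
 [0.5974 0.1839 0.258 ]
 [0.5962 0.176  0.2638]
 [0.6004 0.1766 0.2605]
 [0.6013 0.1705 0.2553]
 [0.6067 0.1727 0.2635]
 [0.6054 0.1648 0.2694]
 [0.6109 0.1663 0.2603]
 [0.6096 0.1585 0.2662]
 [0.6109 0.1569 0.2763]
 [0.6182 0.1606 0.275 ]
 [0.618  0.1547 0.2916]
 [0.6219 0.1549 0.2899]
 [0.6219 0.1482 0.2893]]
s
[... 282 characters left out ...]
.5] [339.1 332. ] 1.0 0.01292340734824366
side hook [[0.5565 0.2235 0.2778]
 [0.5595 0.2193 0.2788]
 [0.5643 0.2187 0.2769]
 [0.5656 0.2122 0.275 ]
 [0.5676 0.2128 0.2796]
 [0.5707 0.209  0.2773]
 [0.5733 0.2063 0.281 ]
 [0.5803 0.2083 0.2743]
 [0.5812 0.2032 0.2747]
 [0.5844 0.1974 0.2777]
 [0.5896 0.197  0.2719]
 [0.5932 0.1922 0.2681]
 [0.597  0.1855 0.2657]
 [0.6021 0.1845 0.2632]
 [0.6059 0.1791 0.2585]
 [0.6065 0.1741 0.2637]
 [0.6096 0.172  0.26  ]
 [0.6123 0.1682 0.2664]
 [0.6171 0.1672 0.2682]
 [0.6177 0.1633 0.2707]
 [0.6162 0.1584 0.2722]
 [0.6171 0.1534 0.2733]
 [0.6211 0.155  0.2789]
 [0.6256 0.1572 0.277 ]
 [0.6264 0.1559 0.271 ]
 [0.6259 0.1498 0.291 ]
 [0.6291 0.1465 0.2898]]
```

Call:
jog_arm --plan "0 0 -6.75 0 0 -1;0 0 -6.75 0 0 -1"

```text
$.plan[0]: bad value
```

Call:
jog_arm --plan "0 0 -6.75 0 0 -1 0;0 0 -6.75 0 0 -1 0;0 0 -6.75 0 0 -1 0;0 0 -6.75 0 0 -1 0;0 0 -6.75 0 0 -1 0;0 0 -6.75 0 0 -1 0;0 0 -6.75 0 0 -1 0"

```text
time_s: 1.38
position: [0.1545, -0.5278, 0.3018]
tool_rot: [[0.44, 0.898, -0.0], [0.898, -0.44, -0.0], [-0.0, 0.0, -1.0]]
ft_force: [-0.1, -0.2, 0.9]
grip_width: 0.0853
gripper_force: 0.0
```

Call:
jog_arm --plan "0 0 0 3.4 1.6 0 0;0 0 0 3.4 1.6 0 0;0 0 0 3.4 1.6 0 0;0 0 0 3.4 1.6 0 0;0 0 0 3.4 1.6 0 0;0 0 0 3.4 1.6 0 0;0 0 0 3.4 1.6 0 0;0 0 0 3.4 1.6 0 0;0 0 0 3.2 1.6 0 0;0 0 0 0 0 0 0"

```text
time_s: 2.22
position: [0.4224, -0.316, 0.3014]
tool_rot: [[0.44, 0.898, 0.001], [0.898, -0.44, 0.001], [0.001, 0.001, -1.0]]
ft_force: [-0.2, -0.1, 0.7]
grip_width: 0.0854
gripper_force: 0.0
```

```bash
python3 - <<'E'
from h import *
np.set_printoptions(precision=4,suppress=True)
im=imaging.get_image("wrist"); save(im,"w1"); C=cloud(im)
for q in("grip","basket"):
    for o in models.tip_of("wrist",q)[:2]:
        u,v=o["at"]; print(q,o["confidence"],u,v,C[int(v),int(u)])
x,y,z=C.reshape(-1,3).T
b=(abs(x-.455)<.05)&(abs(y+.299)<.05)
for lo,hi in((.195,.215),(.17,.215)):
    m=b&(z>lo)&(z<hi); P=C.reshape(-1,3)[m]
    if len(P)>5: print(len(P),cv2.minAreaRect((P[:,:2]*1000).astype(np.float32)),P[:,2].max())
s=env.observe(); print(s["position"],s["tool_rot"],s["q"],s["ft_force"])
E
```

```text
grip 0.69 115.1 269.3 [ 0.2281 -0.2928  0.2044]
grip 0.55 345.3 166.6 [ 0.4529 -0.2977  0.2099]
basket 0.96 338.7 137.3 [ 0.4585 -0.2972  0.0303]
basket 0.81 331.6 283.2 [ 0.3576 -0.4843  0.0517]
1217 ((455.8272705078125, -302.27630615234375), (22.827232360839844, 34.13377380371094), 61.84541320800781) 0.21132206248483634
1379 ((453.7970275878906, -301.19580078125), (23.050024032592773, 38.503631591796875), 63.13959503173828) 0.21132206248483634
[ 0.4188 -0.3197  0.3013] [[ 0.4445  0.8958 -0.0003]
 [ 0.8958 -0.4445 -0.0001]
 [-0.0002 -0.0002 -1.    ]] [-50.2337  17.1024  69.9288  -0.0159  92.9758 -23.8461] [-0.0535  0.4395  0.0252]
```

View pics/w1.png

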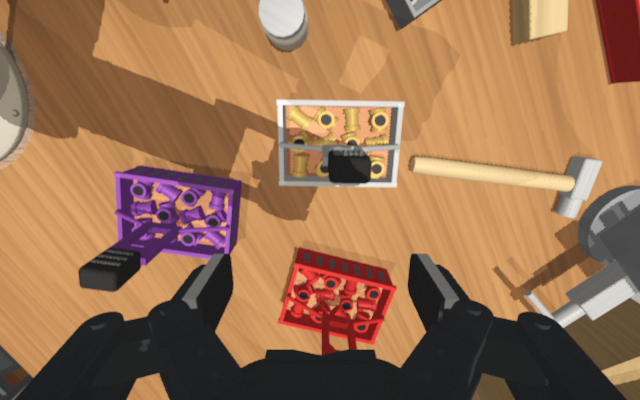

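Wrist view: the silver basket is centred at (340,143), its sides parallel to the image axes, with the grip at (347,166). Yaw is right, and I take the grip at about (0.455, -0.300).

Call:
jog_arm --plan "0 0 0 1.2 0.8 0 0;0 0 0 1.2 0.8 0 0;0 0 0 1.0 0.7 0 0;0 0 0 0 0 2 0;0 0 0 0 0 2 0;0 0 0 0 0 2 0;0 0 0 0 0 2 0;0 0 0 0 0 2 0;0 0 0 0 0 2 0;0 0 0 0 0 0 0"

```text
time_s: 3.2
position: [0.4529, -0.2991, 0.1779]
tool_rot: [[0.446, 0.895, -0.005], [0.895, -0.446, 0.005], [0.002, -0.006, -1.0]]
ft_force: [0.4, 0.8, -0.0]
grip_width: 0.0853
gripper_force: 0.0
```

```bash
python3 - <<'E'
from h import *
np.set_printoptions(precision=4,suppress=True)
s=env.observe(); print(s["position"],s["ft_force"])
im=imaging.get_image("side"); C=cloud(im); x,y,z=C.reshape(-1,3).T
im=imaging.get_image("wrist"); save(im,"w2"); C=cloud(im)
x,y,z=C.reshape(-1,3).T
m=(abs(x-.455)<.05)&(abs(y+.299)<.05)&(z>.195)&(z<.215); P=C.reshape(-1,3)[m]
if len(P)>5: print(len(P),cv2.minAreaRect((P[:,:2]*1000).astype(np.float32)),P[:,2].max())
E
```

```text
[ 0.4529 -0.2991  0.1779] [ 0.3576  0.8207 -0.0107]
6203 ((452.360595703125, -298.86920166015625), (24.92721939086914, 110.40785217285156), 63.5038948059082) 0.2149965343523144
```

View pics/w2.png

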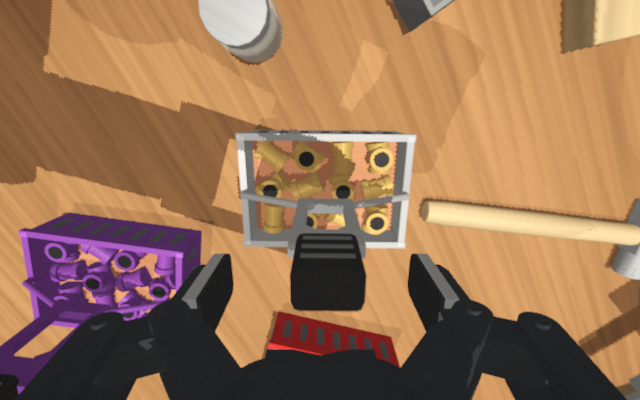

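The grip at (328,270) stands between the fingers, about 2 mm off centre at most. Now down 1 cm and close.

Call:
jog_arm --plan "0 0 0 0 0.1 1 0;0 0 0 0 0 0 60;0 0 0 0 0 0 120;0 0 0 0 0 0 255;0 0 0 0 0 0 255;0 0 0 0 0 0 255;0 0 0 0 0 0 255;0 0 0 0 0 0 255;0 0 0 0 0 0 255;0 0 0 0 0 0 255" --grip_force 40

```text
time_s: 4.13
position: [0.4558, -0.3002, 0.1718]
tool_rot: [[0.445, 0.895, 0.001], [0.895, -0.445, -0.001], [-0.0, 0.002, -1.0]]
ft_force: [2.6, -1.3, 5.0]
grip_width: 0.0337
gripper_force: 41.3
```

Call:
jog_arm --plan "0 0 0 0 0 -0.3 255;0 0 0 0 0 -0.6 255;0 0 0 0 0 -1 255;0 0 0 0 0 -1 255;0 0 0 0 0 -1 255;0 0 0 0 0 -1 255;0 0 0 0 0 -1 255;0 0 0 0 0 -0.6 255;0 0 0 0 0 -0.3 255;0 0 0 0 0 0 255"

```text
time_s: 4.97
position: [0.4553, -0.2999, 0.2396]
tool_rot: [[0.445, 0.895, -0.0], [0.895, -0.445, -0.0], [-0.0, -0.0, -1.0]]
ft_force: [0.3, -0.5, -3.9]
grip_width: 0.033
gripper_force: 40.3
```

Call:
jog_arm --plan "0 0 0 0 0 -0.5 255;0 0 0 0 0 -1 255;0 0 0 0 0 -1.4 255;0 0 0 0 0 -1.4 255;0 0 0 0 0 -1.4 255;0 0 0 0 0 -1.3 255;0 0 0 0 0 -0.9 255;0 0 0 0 0 -0.5 255;0 0 -1 0 0 0 255;0 0 -3 0 0 0 255"

```text
time_s: 5.8
position: [0.4553, -0.2999, 0.3227]
tool_rot: [[0.38, 0.925, -0.001], [0.925, -0.38, 0.001], [0.0, -0.001, -1.0]]
ft_force: [-1.1, -0.3, -4.6]
grip_width: 0.0336
gripper_force: 40.3
```

Call:
jog_arm --plan "0 0 -5 0 0 0 255;0 0 -5 0 0 0 255;0 0 -6 0 0 0 255;0 0 -6 0 0 0 255;0 0 -6 0 0 0 255;0 0 -6 0 0 0 255;0 0 -6 0 0 0 255;0 0 -6 0 0 0 255;0 0 -6 0 0 0 255;0 0 -6 0 0 0 255"

```text
time_s: 6.63
position: [0.4552, -0.2998, 0.3222]
tool_rot: [[-0.587, 0.81, -0.002], [0.81, 0.587, 0.002], [0.002, -0.0, -1.0]]
ft_force: [-0.1, 0.1, -2.7]
grip_width: 0.0335
gripper_force: 40.4
```

Call:
jog_arm --plan "0 0 -5 0 0 0 255;0 0 -2 0 0 0 255;0 0 -0.8 0 0 0 255;0 0 0 0 0 0 255;0 0 0 0 0 0 255"

```text
time_s: 7.05
position: [0.4553, -0.2999, 0.3228]
tool_rot: [[-0.686, 0.728, -0.001], [0.728, 0.686, 0.001], [0.001, -0.0, -1.0]]
ft_force: [0.5, 0.5, -4.0]
grip_width: 0.0336
gripper_force: 40.4
```

```bash
python3 - <<'E'
from h import *
np.set_printoptions(precision=4,suppress=True)
s=env.observe(); print(s["position"],s["tool_rot"],s["ft_force"],s["wrist_torque"],s["q"])
R=s["tool_rot"]; yaw=np.degrees(np.arctan2(R[1,1],R[0,1])); print("tooly yaw",yaw)
t=np.array([.605,.175])+.095*np.array([.686,-.728]); d=np.r_[t-s["position"][:2],0]; print("pre",t,"tool cm",100*R.T@d)
C=cloud(imaging.get_image("side")).reshape(-1,3); x,y,z=C.T; p=s["position"]
P=C[(abs(x-p[0])<.11)&(abs(y-p[1])<.11)&(z>.1)&(z<.23)]
print(P[:,2].min(),np.percentile(P[:,2],[1,5,50,95]))
E
```

```text
[ 0.4553 -0.2999  0.3228] [[-0.6861  0.7276 -0.0007]
 [ 0.7276  0.6861  0.0007]
 [ 0.001  -0.     -1.    ]] [ 0.5002  0.5156 -3.9768] [ 0.0241 -0.0174  0.0113] [-45.8144  18.6542  64.2172  -0.0015  97.1845 -89.1329]
tooly yaw 43.318326594093044
pre [0.6702 0.1058] tool cm [14.7807 43.4658  0.0127]
0.15032162022788298 [0.1535 0.1591 0.1929 0.2099]
```

Call:
jog_arm --plan "0 0 0 0.1 0.3 0 255;0 0 0 0.3 0.8 0 255;0 0 0 0.4 1.3 0 255;0 0 0 0.6 1.7 0 255;0 0 0 0.7 2 0 255;0 0 0 0.7 2 0 255;0 0 0 0.7 2 0 255;0 0 0 0.7 2 0 255;0 0 0 0.7 2 0 255;0 0 0 0.7 2 0 255"

```text
time_s: 7.93
position: [0.5346, -0.1463, 0.3235]
tool_rot: [[-0.687, 0.726, 0.0], [0.726, 0.687, 0.0], [-0.0, 0.0, -1.0]]
ft_force: [0.5, -1.1, -4.1]
grip_width: 0.0335
gripper_force: 40.5
```

Call:
jog_arm --plan "0 0 0 0.7 2 0 255;0 0 0 0.7 2 0 255;0 0 0 0.7 2 0 255;0 0 0 0.7 2 0 255;0 0 0 0.7 2 0 255;0 0 0 0.7 2 0 255;0 0 0 0.7 2 0 255;0 0 0 0.7 2 0 255;0 0 0 0.7 2 0 255;0 0 0 0.7 2 0 255"

```text
time_s: 8.77
position: [0.6315, 0.0421, 0.3234]
tool_rot: [[-0.687, 0.726, 0.0], [0.726, 0.687, 0.0], [0.0, 0.0, -1.0]]
ft_force: [0.3, 0.4, -3.9]
grip_width: 0.0335
gripper_force: 40.5
```

Call:
jog_arm --plan "0 0 0 0.7 2 0 255;0 0 0 0.6 1.7 0 255;0 0 0 0.4 1.2 0 255;0 0 0 0.2 0.6 0 255;0 0 0 0 0.3 0 255;0 0 0 0 0 0 255;0 0 0 0 0 0 255;0 0 0 0 0 0 255;0 0 0 0 0 0 255"

```text
time_s: 9.52
position: [0.6603, 0.0926, 0.3236]
tool_rot: [[-0.686, 0.728, 0.0], [0.728, 0.686, -0.0], [-0.0, 0.0, -1.0]]
ft_force: [-0.3, -0.2, -3.3]
grip_width: 0.0338
gripper_force: 40.6
```

```bash
cat > look.py <<'E'
from h import *
import sys
np.set_printoptions(precision=4,suppress=True)
s=env.observe(); print(s["position"],s["tool_rot"],s["ft_force"],s["wrist_torque"],s["q"])
R=s["tool_rot"]
ims={}
for c in("side","top","wrist"):
    im=imaging.get_image(c); save(im,sys.argv[1]+c); C=cloud(im)
    for q in("slot_top","hook_seat","hook_tip"):
        for o in models.tip_of(c,q)[:2]:
            u,v=o["at"]; print(c,q,round(o["confidence"],2),np.round([u,v]),C[int(v),int(u)])
    h=C.reshape(-1,3); h=h[(h[:,2]>.22)&(h[:,2]<.30)]; r=(h[:,:2]-[.509,.277])@np.array([[.686,.728],[-.728,.686]])
    m=(abs(r[:,1])<.02)&(r[:,0]>.075)&(r[:,0]<.18); r=np.c_[r[m],h[m,2]]
    for a in np.arange(.08,.18,.01):
        k=abs(r[:,0]-a)<.005
        if k.sum()>2: print(c,"hook r %.3f lat %.4f top %.4f n %d rmax %.4f"%(a,r[k,1].mean(),r[k,2].max(),k.sum(),r[k,0].max()))
E
python3 look.py a
```

```text
[0.6603 0.0926 0.3236] [[-0.686   0.7276  0.0002]
 [ 0.7276  0.686  -0.0001]
 [-0.0002  0.0001 -1.    ]] [-0.2644 -0.1925 -3.2813] [ 0.0204 -0.0062 -0.0536] [ -2.1694  32.761   40.9881  -0.0043 106.2409 -45.4852]
side slot_top 0.95 [380. 114.] [ 0.3585 -0.5227  0.1537]
side slot_top 0.68 [244. 220.] [0.6686 0.1002 0.3086]
side hook_seat 0.66 [221. 260.] [0.7879 0.0265 0.0059]
side hook_seat 0.63 [267. 257.] [0.6188 0.1156 0.1886]
side hook_tip 0.33 [253. 252.] [0.6595 0.0989 0.1793]
side hook r 0.080 lat 0.0009 top 0.2808 n 16 rmax 0.0849
side hook r 0.090 lat 0.0011 top 0.2803 n 16 rmax 0.0946
side hook r 0.100 lat 0.0004 top 0.2815 n 17 rmax 0.1044
side hook r 0.110 lat 0.0009 top 0.2767 n 13 rmax 0.1143
side hook r 0.120 lat 0.0013 top 0.2741 n 11 rmax 0.1237
side hook r 0.130 lat 0.0006 top 0.2688 n 13 rmax 0.1350
side hook r 0.140 lat -0.0005 top 0.2672 n 17 rmax 0.1444
side hook r 0.150 lat 0.0004 top 0.2683 n 15 rmax 0.1548
side hook r 0.160 lat -0.0004 top 0.2813 n 26 rmax 0.1648
side hook r 0.170 lat -0.0013 top 0.2904 n 24 rmax 0.1735
top slot_top 0.97 [441. 235.] [ 0.3364 
[... 231 characters left out ...]
0.0991
wrist slot_top 0.77 [319. 240.] [0.6545 0.0991 0.3214]
wrist slot_top 0.59 [44.  1.] [0.3676 0.0427 0.1527]
wrist hook_seat 0.74 [342.  67.] [0.6028 0.1737 0.2655]
wrist hook_tip 0.79 [342. 126.] [0.6249 0.1487 0.291 ]
wrist hook_tip 0.66 [339.  67.] [0.6018 0.1731 0.2634]
wrist hook r 0.110 lat -0.0021 top 0.2788 n 339 rmax 0.1149
wrist hook r 0.120 lat -0.0023 top 0.2755 n 357 rmax 0.1250
wrist hook r 0.130 lat -0.0024 top 0.2697 n 310 rmax 0.1350
wrist hook r 0.140 lat -0.0027 top 0.2672 n 274 rmax 0.1450
wrist hook r 0.150 lat -0.0028 top 0.2707 n 262 rmax 0.1547
wrist hook r 0.160 lat -0.0031 top 0.2846 n 282 rmax 0.1650
wrist hook r 0.170 lat -0.0034 top 0.2929 n 307 rmax 0.1748
```

Call:
jog_arm --plan "0 0 0 0 0.2 0 255;0 0 0 0 0.5 0 255;0 0 0 0 0.5 0 255;0 0 0 0 0.3 0 255;0 0 0 0 0 0 255;0 0 0 0 0 0 255;0 0 0 0 0 0 255;0 0 0 0 0 0 255"

```text
time_s: 10.78
position: [0.6713, 0.1034, 0.3234]
tool_rot: [[-0.687, 0.727, 0.0], [0.727, 0.687, -0.0], [-0.0, -0.0, -1.0]]
ft_force: [1.3, -0.6, -3.7]
grip_width: 0.0336
gripper_force: 40.6
```

```bash
python3 - <<'E'
from h import *
s=env.observe(); print(s["position"],s["ft_force"])
im=imaging.get_image("wrist"); a=im["pixels"][...,::-1]
b=imaging.get_image("side")["pixels"][150:350,180:340,::-1]
cv2.imwrite("pics/c1.png",np.hstack([cv2.resize(a,(480,300)),cv2.resize(b,(240,300),interpolation=cv2.INTER_CUBIC)]))
E
```

```text
[0.67129842 0.10337868 0.32338055] [ 1.3068098  -0.56804852 -3.73289533]
```

View pics/c1.png

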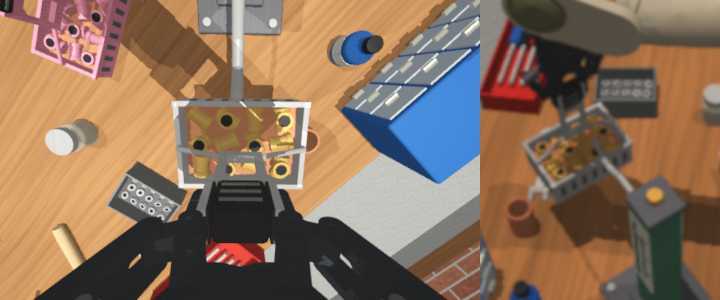

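The hook bar is at column 238 and the handle plate at 241, in line with each other, and the basket hangs level. Moving in.

Call:
jog_arm --plan "0 0 0 0.2 0 0 255;0 0 0 0.5 0 0 255;0 0 0 0.8 0 0 255;0 0 0 0.8 0 0 255;0 0 0 0.8 0 0 255;0 0 0 0.8 0 0 255;0 0 0 0.5 0 0 255;0 0 0 0.2 0 0 255;0 0 0 0 0 0 255"

```text
time_s: 11.63
position: [0.6394, 0.1374, 0.3236]
tool_rot: [[-0.687, 0.727, 0.0], [0.727, 0.687, -0.0], [-0.0, 0.0, -1.0]]
ft_force: [-0.3, 0.1, -3.4]
grip_width: 0.0337
gripper_force: 40.6
```

Call:
jog_arm --plan "0 0 0 0.2 0 0 255;0 0 0 0.5 0 0 255;0 0 0 0.8 0 0 255;0 0 0 0.8 0 0 255;0 0 0 0.8 0 0 255;0 0 0 0.8 0 0 255;0 0 0 0.6 0 0 255;0 0 0 0.4 0 0 255;0 0 0 0.2 0 0 255;0 0 0 0 0 0 255"

```text
time_s: 12.47
position: [0.6045, 0.1743, 0.3235]
tool_rot: [[-0.687, 0.727, 0.0], [0.727, 0.687, 0.0], [-0.0, 0.0, -1.0]]
ft_force: [0.4, 0.1, -3.8]
grip_width: 0.0333
gripper_force: 40.6
```

```bash
python3 look.py b | egrep -v "top"; python3 - <<'E'
from h import *
a=imaging.get_image("wrist")["pixels"][...,::-1]
b=imaging.get_image("side")["pixels"][150:350,180:340,::-1]
cv2.imwrite("pics/c2.png",np.hstack([cv2.resize(a,(480,300)),cv2.resize(b,(240,300),interpolation=cv2.INTER_CUBIC)]))
E
```

```text
[0.6045 0.1743 0.3235] [[-0.687   0.7267  0.0002]
 [ 0.7267  0.687   0.    ]
 [-0.0001  0.0002 -1.    ]] [ 0.4245  0.069  -3.8209] [-0.0255  0.0252  0.025 ] [  5.3233  28.1162  49.1023   0.0006 102.7683 -38.0684]
side hook_seat 0.55 [268. 256.] [0.6166 0.1143 0.1872]
side hook_tip 0.59 [257. 244.] [0.6132 0.1955 0.3525]
side hook_tip 0.18 [208. 302.] [0.7776 0.1816 0.0339]
wrist hook_seat 0.63 [315. 215.] [0.6019 0.1724 0.265 ]
```

View pics/c2.png

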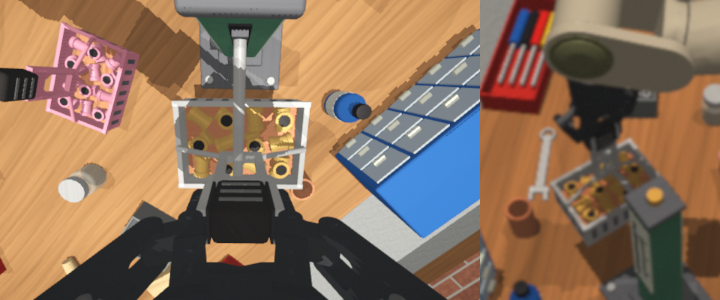

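The plate sits over the bowl with the hook through the slot. Next I average the force while free, then lower slowly.

```bash
cat > ft.py <<'E'
from h import *
F=[]
for i in range(10):
    imaging.get_image("wrist"); F.append(env.observe()["ft_force"])
F=np.array(F); print(F.mean(0),F.std(0)/3, env.observe()["position"])
E
python3 ft.py
```

```text
[ 0.26206387  0.17328785 -3.59455056] [0.09290073 0.17615562 0.11983376] [0.60472652 0.17399419 0.3233052 ]
```

Call:
jog_arm --plan "0 0 0 0 0 0.2 255;0 0 0 0 0 0.4 255;0 0 0 0 0 0.5 255;0 0 0 0 0 0.5 255;0 0 0 0 0 0.4 255;0 0 0 0 0 0.3 255;0 0 0 0 0 0.2 255;0 0 0 0 0 0.1 255;0 0 0 0 0 0.1 255;0 0 0 0 0 0.1 255"

```text
time_s: 14.5
position: [0.6048, 0.174, 0.2954]
tool_rot: [[-0.687, 0.727, 0.0], [0.727, 0.687, 0.0], [-0.0, 0.0, -1.0]]
ft_force: [0.1, 0.1, -3.6]
grip_width: 0.0338
gripper_force: 40.6
```

Call:
jog_arm --plan "0 0 0 0 0 0.1 255;0 0 0 0 0 0.1 255;0 0 0 0 0 0.1 255;0 0 0 0 0 0.1 255;0 0 0 0 0 0.1 255;0 0 0 0 0 0.1 255;0 0 0 0 0 0.1 255;0 0 0 0 0 0.1 255;0 0 0 0 0 0.1 255;0 0 0 0 0 0.1 255"

```text
time_s: 15.33
position: [0.6047, 0.174, 0.2853]
tool_rot: [[-0.687, 0.727, 0.0], [0.727, 0.687, 0.0], [-0.0, 0.0, -1.0]]
ft_force: [-0.1, -0.3, -3.8]
grip_width: 0.0334
gripper_force: 40.6
```

Call:
jog_arm --plan "0 0 0 0 0 0.1 255;0 0 0 0 0 0.1 255;0 0 0 0 0 0.1 255;0 0 0 0 0 0.1 255;0 0 0 0 0 0.1 255;0 0 0 0 0 0.1 255;0 0 0 0 0 0.1 255;0 0 0 0 0 0.1 255;0 0 0 0 0 0.1 255;0 0 0 0 0 0.1 255"

```text
time_s: 16.17
position: [0.6048, 0.174, 0.2753]
tool_rot: [[-0.687, 0.727, 0.0], [0.727, 0.687, 0.0], [-0.0, 0.0, -1.0]]
ft_force: [0.4, -0.2, -2.9]
grip_width: 0.0338
gripper_force: 40.6
```

```bash
python3 ft.py
```

```text
[ 0.1433089   0.28481921 -2.28163455] [0.20169026 0.15115333 0.15012273] [0.60474989 0.17401471 0.2753736 ]
```

Call:
jog_arm --plan "0 0 0 0 0 0.1 255;0 0 0 0 0 0.15 255;0 0 0 0 0 0.15 255;0 0 0 0 0 0.15 255;0 0 0 0 0 0.15 255;0 0 0 0 0 0.15 255;0 0 0 0 0 0.15 255;0 0 0 0 0 0.15 255;0 0 0 0 0 0.15 255;0 0 0 0 0 0.1 255"

```text
time_s: 17.5
position: [0.6048, 0.174, 0.2612]
tool_rot: [[-0.687, 0.727, 0.0], [0.727, 0.687, 0.0], [-0.0, 0.0, -1.0]]
ft_force: [-0.1, -0.3, -1.7]
grip_width: 0.0334
gripper_force: 40.7
```

Call:
jog_arm --plan "0 0 0 0 0 0.15 255;0 0 0 0 0 0.15 255;0 0 0 0 0 0.15 255;0 0 0 0 0 0.15 255;0 0 0 0 0 0.15 255;0 0 0 0 0 0.15 255;0 0 0 0 0 0.15 255;0 0 0 0 0 0.1 255;0 0 0 0 0 0.1 255;0 0 0 0 0 0 255"

```text
time_s: 18.33
position: [0.6048, 0.174, 0.2487]
tool_rot: [[-0.687, 0.727, -0.0], [0.727, 0.687, 0.0], [0.0, -0.0, -1.0]]
ft_force: [-1.0, 0.9, 0.4]
grip_width: 0.0335
gripper_force: 40.9
```

```bash
sed -i 's/range(10)/range(25)/' ft.py; python3 ft.py; python3 look.py d | egrep "hook|slot" | grep -v ^top
```

```text
[ 0.0650568   0.12330706 -0.15010261] [0.14513043 0.19035671 0.16501421] [0.60476297 0.17399248 0.24881626]
side slot_top 0.91 [260. 268.] [0.6119 0.1967 0.2586]
side slot_top 0.7 [367. 250.] [0.3659 0.0568 0.1833]
side hook_seat 0.4 [270. 265.] [0.5956 0.1752 0.2463]
side hook_tip 0.72 [211. 361.] [0.7221 0.3486 0.0495]
side hook_tip 0.16 [337. 230.] [ 0.4567 -0.1168  0.0265]
side hook r 0.090 lat 0.0032 top 0.2406 n 5 rmax 0.0936
side hook r 0.100 lat 0.0006 top 0.2385 n 17 rmax 0.1050
side hook r 0.110 lat 0.0011 top 0.2370 n 11 rmax 0.1141
side hook r 0.120 lat 0.0004 top 0.2323 n 12 rmax 0.1243
side hook r 0.130 lat -0.0017 top 0.2998 n 132 rmax 0.1350
side hook r 0.140 lat -0.0018 top 0.2953 n 143 rmax 0.1449
side hook r 0.150 lat -0.0087 top 0.2970 n 27 rmax 0.1549
wrist slot_top 0.7 [320. 242.] [0.5991 0.1805 0.2496]
wrist slot_top 0.27 [469. 144.] [0.7048 0.3136 0.048 ]
wrist hook_seat 0.82 [316. 239.] [0.6018 0.1733 0.2298]
wrist hook r 0.080 lat -0.0015 top 0.2404 n 394 rmax 0.0850
wrist hook r 0.090 lat -0.0017 top 0.2408 n 365 rmax 0.0950
wrist hook r 0.100 lat -0.0018 top 0.2401 n 331 rmax 0.1050
wrist hook r 0.110 lat -0.0020 top 0.2382 n 266 rmax 0.1149
wrist hook r 0.120 lat -0.0022 top 0.2340 n 234 rmax 0.1250
wrist hook r 0.130 lat 0.0000 top 0.3000 n 4802 rmax 0.1350
wrist hook r 0.140 lat -0.0005 top 0.2967 n 2720 rmax 0.1450
wrist hook r 0.150 lat -0.0006 top 0.2947 n 1211 rmax 0.1533
```

Call:
jog_arm --plan "0 0 0 0 0 0.05 255;0 0 0 0 0 0.05 255;0 0 0 0 0 0.05 255;0 0 0 0 0 0 255;0 0 0 0 0 0 255;0 0 0 0 0 0 255;0 0 0 0 0 0 255" --grip_force 20

```text
time_s: 20.77
position: [0.6048, 0.174, 0.2474]
tool_rot: [[-0.687, 0.727, 0.0], [0.727, 0.687, 0.0], [-0.0, 0.0, -1.0]]
ft_force: [-0.6, -1.1, -0.4]
grip_width: 0.0336
gripper_force: 40.9
```

```bash
python3 ft.py; python3 -c "
from rig import env; print(env.observe()['gripper_force'],env.observe()['grip_width'])"
```

```text
[-0.0370349   0.04250322  0.0441618 ] [0.21879737 0.15990785 0.1702527 ] [0.60476357 0.17400108 0.24734251]
40.89961588382721 0.03359839278543152
```

Call:
jog_arm --plan "0 0 0 0 0 0 180;0 0 0 0 0 0 175;0 0 0 0 0 0 170;0 0 0 0 0 0 167;0 0 0 0 0 0 164;0 0 0 0 0 0 161;0 0 0 0 0 0 158" --grip_force 20

```text
time_s: 22.6
position: [0.6047, 0.174, 0.2473]
tool_rot: [[-0.687, 0.727, -0.0], [0.727, 0.687, 0.0], [0.0, 0.0, -1.0]]
ft_force: [-0.4, 0.4, -0.2]
grip_width: 0.0339
gripper_force: 40.9
```

Call:
jog_arm --plan "0 0 0 0 0 0 156;0 0 0 0 0 0 154;0 0 0 0 0 0 152;0 0 0 0 0 0 150;0 0 0 0 0 0 148;0 0 0 0 0 0 147;0 0 0 0 0 0 146;0 0 0 0 0 0 145"

```text
time_s: 23.27
position: [0.6047, 0.174, 0.2473]
tool_rot: [[-0.687, 0.727, -0.0], [0.727, 0.687, -0.0], [-0.0, -0.0, -1.0]]
ft_force: [0.4, 0.2, 0.1]
grip_width: 0.037
gripper_force: 0.0
```

Released. Now open fully, then go straight up.

Call:
jog_arm --plan "0 0 0 0 0 0 140;0 0 0 0 0 0 130;0 0 0 0 0 0 115;0 0 0 0 0 0 100;0 0 0 0 0 0 70;0 0 0 0 0 0 40;0 0 0 0 0 0 0;0 0 0 0 0 0 0;0 0 0 0 0 0 0;0 0 0 0 0 0 0"

```text
time_s: 24.1
position: [0.6047, 0.174, 0.2473]
tool_rot: [[-0.687, 0.727, -0.0], [0.727, 0.687, 0.0], [0.0, -0.0, -1.0]]
ft_force: [-0.7, 0.4, 0.6]
grip_width: 0.086
gripper_force: 0.0
```

Call:
jog_arm --plan "0 0 0 0 0 -0.3 0;0 0 0 0 0 -0.8 0;0 0 0 0 0 -1.2 0;0 0 0 0 0 -1.5 0;0 0 0 0 0 -1.5 0;0 0 0 0 0 -1.5 0;0 0 0 0 0 -1.5 0;0 0 0 0 0 -1 0;0 0 0 0 0 -0.5 0;0 0 0 0 0 0 0"

```text
time_s: 24.93
position: [0.6049, 0.174, 0.3469]
tool_rot: [[-0.687, 0.727, 0.003], [0.727, 0.687, 0.0], [-0.002, 0.002, -1.0]]
ft_force: [0.6, 0.7, 0.2]
grip_width: 0.0849
gripper_force: 0.0
```

```bash
python3 look.py e | egrep "hook r|^\[|wrist slot" | grep -v ^top; python3 - <<'E'
from h import *
a=cv2.imread("pics/ewrist.png"); b=cv2.imread("pics/eside.png")[150:350,180:340]
cv2.imwrite("pics/c3.png",np.hstack([cv2.resize(a,(480,300)),cv2.resize(b,(240,300),interpolation=cv2.INTER_CUBIC)]))
E
```

```text
[0.6049 0.174  0.3469] [[-0.6867  0.7269  0.0027]
side hook r 0.090 lat 0.0029 top 0.2400 n 6 rmax 0.0941
side hook r 0.100 lat 0.0007 top 0.2411 n 16 rmax 0.1047
side hook r 0.110 lat 0.0008 top 0.2363 n 12 rmax 0.1148
side hook r 0.120 lat 0.0005 top 0.2299 n 9 rmax 0.1238
side hook r 0.130 lat 0.0024 top 0.2875 n 95 rmax 0.1350
side hook r 0.140 lat 0.0035 top 0.2873 n 166 rmax 0.1450
side hook r 0.150 lat 0.0056 top 0.2870 n 52 rmax 0.1541
side hook r 0.160 lat 0.0071 top 0.2821 n 4 rmax 0.1569
wrist slot_top 0.65 [317. 195.] [0.5964 0.1787 0.262 ]
wrist slot_top 0.65 [ 71. 111.] [0.3651 0.0435 0.1545]
wrist hook r 0.080 lat -0.0010 top 0.2395 n 156 rmax 0.0849
wrist hook r 0.090 lat -0.0013 top 0.2390 n 142 rmax 0.0949
wrist hook r 0.100 lat -0.0019 top 0.2395 n 144 rmax 0.1050
wrist hook r 0.110 lat -0.0019 top 0.2374 n 125 rmax 0.1149
wrist hook r 0.120 lat -0.0020 top 0.2332 n 121 rmax 0.1250
wrist hook r 0.130 lat 0.0004 top 0.2863 n 909 rmax 0.1350
wrist hook r 0.140 lat 0.0001 top 0.2876 n 730 rmax 0.1450
wrist hook r 0.150 lat 0.0009 top 0.2872 n 416 rmax 0.1527
wrist hook r 0.170 lat -0.0031 top 0.2508 n 80 rmax 0.1750
```

View pics/c3.png

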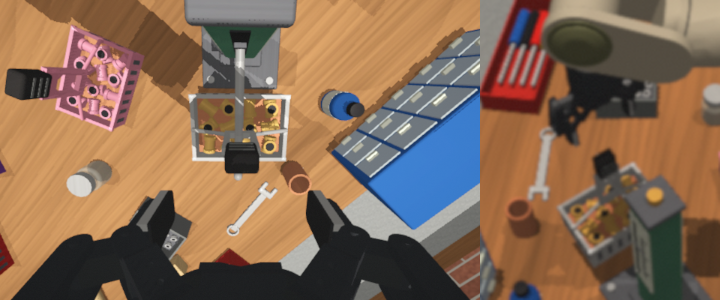

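The basket hangs on the hook, with the grip at (241,157) and the bar through the slot. It is level and the fingers are clear. A short wait, then a check that it is at rest.

Call:
jog_arm --plan "0 0 0 0 0 -1 0;0 0 0 0 0 -1 0;0 0 0 0 0 -0.5 0;0 0 0 0 0 0 0;0 0 0 0 0 0 0;0 0 0 0 0 0 0;0 0 0 0 0 0 0;0 0 0 0 0 0 0;0 0 0 0 0 0 0;0 0 0 0 0 0 0"

```text
time_s: 26.37
position: [0.6047, 0.174, 0.3702]
tool_rot: [[-0.687, 0.727, -0.0], [0.727, 0.687, -0.0], [0.0, -0.0, -1.0]]
ft_force: [1.4, 0.3, -0.1]
grip_width: 0.0854
gripper_force: 0.0
```

```bash
python3 - <<'E'
from h import *
for i in range(12):
    C=cloud(imaging.get_image("wrist")).reshape(-1,3); x,y,z=C.T
    P=C[(abs(x-.605)<.04)&(abs(y-.174)<.04)&(z>.272)&(z<.30)]; print(np.round(P.mean(0),4),len(P))
print(env.observe()["time_s"])
E
```

```text
[0.6063 0.1755 0.2837] 1201
[0.6063 0.1755 0.2838] 1199
[0.6063 0.1755 0.2838] 1202
[0.6063 0.1754 0.2838] 1198
[0.6063 0.1754 0.2838] 1204
[0.6063 0.1754 0.2838] 1205
[0.6064 0.1755 0.2838] 1203
[0.6063 0.1755 0.2838] 1203
[0.6063 0.1754 0.2837] 1205
[0.6063 0.1754 0.2838] 1207
[0.6063 0.1754 0.2838] 1200
[0.6063 0.1755 0.2838] 1204
26.9667
```

At rest.

```bash
python3 -c "
from rig import job; print(job.close_job())"
```

```text
the job is handed in; nothing more can be done
None
```

The basket of brass fittings hangs level and still on the scale's hook with the gripper clear. The hook sank about 41 mm by camera measurement, roughly 3.3 N or 0.33 kg. The job is handed in; no verdict came back.

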